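# Pump up the wound-irrigation pressure can until its indicator pin is out

## Robot

A 6-joint arm with a two-finger parallel gripper is mounted at the origin on a cart in front of the work surface, level with it; the furniture and walls round the work are solid. World frame = base frame: x ahead of the robot, y to its left, z up, the work surface at z = 0. Lengths are in m, angles in rad, forces in N, time in s.
With the tool pointing down it reaches from about 0.35 to 0.775 m from the base axis. Payload 5.5 kg.
Tool frame: the origin (TCP) lies at the very end of the fingers, on their centre line; the grasp point (between the pads) lies 19 mm behind it; z points along the fingers, y is the line along which they close (so a half turn about z gives the same grasp; the last joint's range is limited). The gripper opens to 85 mm and grips with 20 to 120 N. Pads are 22 mm wide; open, the fingers measure 114 mm over their backs; the gripper's body (76 mm by 85 mm) begins 54 mm behind the grasp point. The pads swing forward as they close: fully open they stand 13 mm farther back than shut.
Start: joints at [1.093, 0.313, 0.046, 1.304, 0, 1.431], TCP at [0.191, 0.543, 0.231] pointing down, gripper open.
Joint ranges: [-2.76, 2.76], [-0.86, 1.69], [-1.03, 1.26], [-2.2, 2.34], [-1.47, 1.5], [-3.14, 3.14]. Speed limits (rad/s): [2.57, 2.57, 3.14, 3.14, 3.14, 3.14].

## Interface

Orientations are given as a unit quaternion [w, x, y, z].
In Python, from workcell import get_state, read_camera, calibration, hand_in gives the robot as it stands.
- The arm moves only by the tool drive_tool, never from a script. Its argument "deltas" is a list that holds one entry, the list of rows, each a list of 7 numbers: the closure in counts, from 0 (fully open) to 255 (shut), then the shift along the tool's x, y, z in m, then the turn, a rotation vector about the tool's x, y, z in degrees. A call has 1 to 12 rows; each row is the pose to reach, as a shift and turn from the pose commanded when the call began, along the tool's axes at that moment; what a row does not reach only later rows make up. A row lasts 1/8 s, in which the tool goes at most 62.5 mm and 10.7 degrees, less where a joint would pass 70% of its speed; a pose out of reach is approached as far as the arm can. A call with a gripper value outside its range is refused whole. The fingers move at their own pace and stop on an object; "newtons" is the grip in N (left out, the last holds). Time passes only in rows, so rows that repeat a pose let the fingers close. It gives the time, the measured TCP pose, the force, the opening and the grip force at its end, in the units of the state.
- get_state(): the state, without advancing time (a new reading comes with each control period).
- read_camera(name): name is "scene" or "top" or "wrist"; returns (picture, depth): 384x512x3 uint8, red, green, blue; 384x512 float32, m along the optical axis (not along the pixel's ray), 0 where there is no reading.
- calibration(name): a dict with "mtx" (3x3 intrinsics, pixels), "world_from_camera" (4x4, takes a point from camera to world coordinates). Camera axes: x right, y up, looking along -z (the intrinsics and any distortion apply to the point x, -y, -z); pixel columns grow to the right and rows downward; lengths in m; the calibration is good to about 2 mm. A picture is of the moment at which its call begins: read the wrist's pose just before it. calibration takes no time and is no camera call; for the wrist camera it gives the pose at the moment of the call.
- hand_in(): hands the job in; it is judged then, once.
The state is a dict: "clock": time; "joint_pos": joint angles; "qvel": joint speeds; "tau": joint torques, N m; "tcp_pos": TCP position; "orientation": TCP orientation; "wrist_force": force on the tool from outside, world axes, zero at the start; "ft_torque": the same for the moment, N m; "finger_gap": finger opening in m; "grip_force": force on a finger pad.
Only numpy, scipy, OpenCV 4.12 (cv2) and the standard library are available. Lean on these libraries where they do the work, as an engineer would, in place of code of your own. Each camera call takes 0.05 s, during which the arm holds its last target. There are 200 camera calls.

## Task

Get the wound-irrigation pressure can ready for the next patient: with your fingertips push its red vent lever round until it is fully closed, square across its spout, then press the black pump knob down again and again, letting it come right up each time, until the red indicator pin stands fully out of its collar, and finish with the knob up. Only push and press: keep off the pin, do not lift, tip or shove the can, and leave the bottles, tape roll and instrument box around it where they are.

Things in the scene. Friction and masses are not known exactly. Their poses are not given: they have to be found in the camera images.
- pressure_can: Pressure can: low round steel tank, 174 mm across its black rubber foot, blue band, black screw lid 128 mm across, lid top 117 mm up. Loose, about 4 kg. Origin: centre of its underside, z up. In its frame: pump on the axis; indicator pin at x = -45 mm; vent tap at y = +47 mm; outlet with blue cap at y = -38 to -88 mm, 138 mm high. Yaw within 0.6 rad of 0: pin towards the robot, vent on the left.
- pump (a joint): Pump plunger, m: 0 = up, 0.030 = fully down. A spring brings it up: 4 N to start, about 13 N at the bottom. A stroke counts if it goes 25 mm or more down and comes back to within 3 mm of the top, fast or slow. With the vent closed each stroke lifts the pin one 4 mm step; with it open the pin sinks back. Six strokes bring the pin fully out; more do no harm.
- knob_top (a point): Middle of the top of the black domed pump knob (50 mm wide, 20 mm high), on the can's axis; 187 mm above the worktop when up, 157 mm when fully down. Press straight down here.
- vent (a joint): Red vent lever, rad, turning about the vertical axis of the brass vent tap: 1.57 = fully open (along the spout, the can's +y), 0 = fully closed at its stop (across the spout, pointing along the can's +x, away from the robot). Closing is clockwise seen from above. Starts at about 1.1 to 1.57, stays where it is left; about 1.2 N at the paddle moves it.
- vent_pivot (a point): On the turning axis of the vent lever, 153 mm above the worktop. Below it the brass spout (10 mm thick, top 132 mm above the worktop) points along the can's +y, reaching 26 mm out from the axis.
- vent_paddle (a point): Middle of the upright red paddle at the end of the vent lever, 44 mm from the pivot. The paddle is 16 mm long along the lever (36 to 52 mm from the pivot), 6 mm thick, 144 to 163 mm above the worktop; the lever bar under it is 8 mm wide, 144 to 149 mm above the worktop, with free air below.
- pin (a joint): Indicator pin, m: 0 = in (top 2 mm proud of its collar), 0.024 = fully out, when its green foot band shows. It rides up to 2.5 mm higher while the knob is held down and settles back by itself. Not to be touched.
- pin_head: The red indicator pin itself; origin at the middle of its top (14 mm thick, in a brass collar 28 mm wide and 127 mm high); 128 mm above the worktop when in, 152 mm when fully out.
- bottle_white: White plastic bottle, 61 mm across, 150 mm high, standing loose near the can. Origin under its middle. Leave alone.
- bottle_brown: Amber glass bottle with black cap, 60 mm across, 142 mm high, standing loose near the can. Origin under its middle. Leave alone.
- tape_roll: Roll of cream-coloured tape standing on end, 33 mm across, 60 mm high, loose. Origin under its middle. Leave alone.
- instrument_box: Stainless instrument box, 196 mm long (its y axis), 76 mm wide, 62 mm high over the wire handle, loose. Origin under its middle. Leave alone.
Not all that is in view belongs to the job. There is more than one size of the pressure_can; the one meant has the size given above.

How it is judged:
On the way, in this order (a step that is already met when the one before it is completed fails the run):
1. the vent lever is pushed fully closed (value of joint vent below 0.12 rad), for 0.2 s.
2. with the vent closed, pumping has brought the indicator pin half out (value of joint vent below 0.12 rad and value of joint pin above 0.0115 m), for 0.2 s.
3. with the vent closed, pumping has brought the indicator pin fully out (value of joint vent below 0.12 rad and value of joint pin above 0.0225 m), for 0.2 s.
At the end, for the whole second after the job is handed in: The vent lever is within 0.12 rad of closed, the indicator pin is at least 22.5 mm out (fully out is 24 mm), the pump knob is back up (within 4 mm), the can stands at rest, upright and within 40 mm of where it was, and the four things round it stand upright within 25 mm of where they were (all of step 3 and value of joint pump below 0.004 m and distance of pressure_can from where it was at the start of the episode below 0.04 m and height (world z) of pressure_can below 0.006 m and angle between pressure_can's own z axis and vertical below 0.05 rad and linear speed of pressure_can below 0.01 m/s and distance of each of bottle_white, bottle_brown, tape_roll, instrument_box from where it was at the start of the episode below 0.025 m and angle between each of bottle_white, bottle_brown, tape_roll, instrument_box's own z axis and vertical below 0.15 rad); the robot touches nothing.
It fails at once if the indicator pin is touched (contact force between the arm and pin_head above 0.5 N).
It fails at once if the indicator pin is touched by the fingers (contact force between the fingers and pin_head above 0.5 N).
It fails at once if the can is lifted or tipped (height (world z) of pressure_can above 0.008 m or angle between pressure_can's own z axis and vertical above 0.12 rad).
It fails at once if the can is shoved more than 40 mm away (distance of pressure_can from where it was at the start of the episode above 0.04 m).
It fails at once if a bottle, the tape roll or the instrument box is moved more than 25 mm, lifted or knocked over (distance of any of bottle_white, bottle_brown, tape_roll, instrument_box from where it was at the start of the episode above 0.025 m or angle between any of bottle_white, bottle_brown, tape_roll, instrument_box's own z axis and vertical above 0.3 rad).
It also fails if it takes over 54 s, if anything falls off the work surface, if the arm or the gripper's body presses on something with over 40 N, if the wrist force passes 120 N, or if a joint passes its speed limit or range.

## Working session

There is one attempt and no reset: what is moved stays moved. The work goes in short steps, Python scripts to look and compute and a tool call to move; the robot and the scene stay as the last step left them, time stands still between calls to the robot, and variables do not carry over. Pictures are saved under pics/ and viewed, at most 10 in all, crops included, and the job is handed in when it is done.

Besides the shell and the picture viewer there is one more tool, called after "Request:" in YAML: its name, and indented under it one key for each argument. drive_tool: Moves the arm, as the interface text tells. Its arguments: {"type":"object","properties":{"deltas":{"type":"array","items":{"type":"array","items":{"type":"array","items":{"type":"number"}}}},"newtons":{"type":"number"}},"required":["deltas"]}

```bash
mkdir -p pics; cat > h.py <<'E'
import numpy as np,cv2
from workcell import *
def cloud(name):
    c=calibration(name); im,d=read_camera(name)
    K=c["mtx"];v,u=np.mgrid[:384,:512]
    P=np.stack([(u-K[0][2])/K[0][0]*d,-(v-K[1][2])/K[1][1]*d,-d],-1)
    T=np.array(c["world_from_camera"]);W=P@T[:3,:3].T+T[:3,3]
    W[d==0]=np.nan
    return im,d,W
E
python3 - <<'E'
from h import *
s=get_state();print(s)
for n in("top","scene"):
    im,d,W=cloud(n);np.savez(n,im=im,W=W)
    cv2.imwrite(f"pics/{n}0.png",cv2.cvtColor(im,cv2.COLOR_RGB2BGR));print(calibration(n))
E
```

```text
{'clock': 0.0, 'joint_pos': array([1.09343251e+00, 3.13981658e-01, 4.49763496e-02, 1.30357054e+00,
       6.99320375e-06, 1.43120146e+00]), 'qvel': array([ 2.15741802e-03, -1.01718860e-03, -8.66437849e-05,  2.54415925e-03,
       -1.07050742e-03,  3.89721247e-04]), 'tau': array([-6.10311963e-04, -4.80616379e+01,  2.98539448e+01,  1.92022260e-02,
       -2.31421045e-04,  1.30131980e-06]), 'tcp_pos': array([0.19031792, 0.5420612 , 0.23041844]), 'orientation': array([-2.73472390e-04,  1.68082738e-01,  9.85772490e-01, -8.46700704e-04]), 'wrist_force': array([-0.62824241,  0.65669692, -0.59196473]), 'ft_torque': array([ 0.06288926, -0.01777295, -0.01222057]), 'grip_force': 0.0, 'finger_gap': 0.08534624101894808}
{'mtx': array([[353.11890125,   0.        , 257.37470159],
       [  0.        , 353.11890125, 194.52669016],
       [  0.        ,   0.        ,   1.        ]]), 'world_from_camera': array([[-0.02436881,  0.98721565, -0.15751644,  0.42627855],
       [-0.99969709, -0.02352098,  0.00724464,  0.05498308],
       [ 0.00344708,  0.15764527,  0.98748979,  1.14014395],
       [ 0.        ,  0.        ,  0.        ,  1.        ]])}
{'mtx': array([[399.82267493,   0.        , 252.95717944],
       [  0.        , 399.82267493, 189.79942859],
       [  0.        ,   0.        ,   1.        ]]), 'world_from_camera': array([[-0.43785256,  0.40807038, -0.80110156, -0.1825655 ],
       [-0.89891831, -0.18364562,  0.39776897,  0.41663572],
       [ 0.01519894,  0.89428902,  0.44723164,  0.54177742],
       [ 0.        ,  0.        ,  0.        ,  1.        ]])}
```

View pics/top0.png

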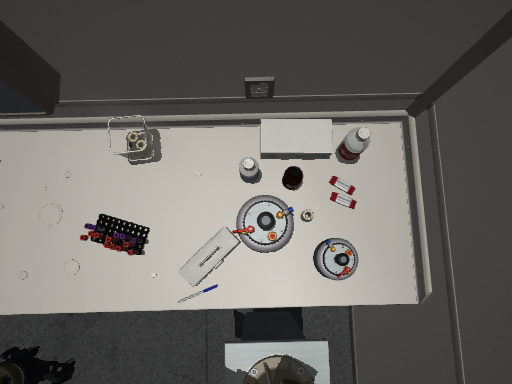

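View pics/scene0.png

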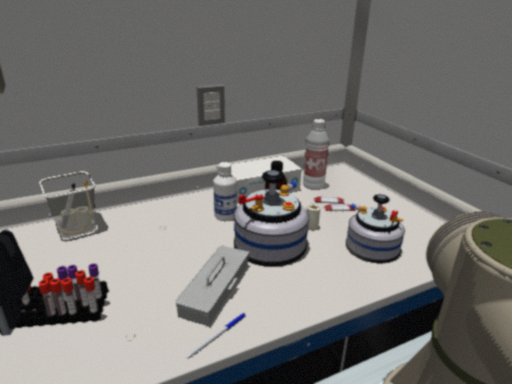

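Candidates: the large can at top-view (265,222) and a small can at (336,259). The white bottle is at (249,170), brown bottle (292,178), tape (307,215) and box (210,257). Next I'll measure both cans and enlarge the large one.

```bash
python3 - <<'E'
from h import *
z=np.load("top.npz");im,W=z["im"],z["W"]
def fit(sel):
    pts=W[...,:2][sel].astype(np.float32);(c,r)=cv2.minEnclosingCircle(pts);return c,r,len(pts)
hsv=cv2.cvtColor(im,cv2.COLOR_RGB2HSV)
v,u=np.mgrid[:384,:512]
for n,(cu,cv_) in {"big":(265,222),"small":(336,259)}.items():
    near=(np.hypot(u-cu,v-cv_)<34)
    for lo,hi in((.02,.2),(.1,.125),(.165,.2)):
        s=near&(W[...,2]>lo)&(W[...,2]<hi)
        if s.any(): print(n,lo,hi,fit(s),W[s].mean(0).round(4),W[s][:,2].max())
near=np.hypot(u-265,v-222)<36
red=near&((hsv[...,0]<6)|(hsv[...,0]>174))&(hsv[...,1]>150)&(hsv[...,2]>80)
n,l,st,ce=cv2.connectedComponentsWithStats(red.astype(np.uint8))
for i in range(1,n):
    if st[i,4]>4: print(st[i],ce[i],W[l==i].mean(0).round(4), np.nanmedian(W[l==i],0).round(4))
blue=near&(abs(hsv[...,0]-112)<12)&(hsv[...,1]>130)&(W[...,2]>.12)
print("blue",np.nanmedian(W[blue],0))
for n,p in dict(w=(249,165),b=(292,178),t=(307,215),box=(210,257)).items():
    s=(np.hypot(u-p[0],v-p[1])<(35 if n=="box" else 13))&(W[...,2]>.03)
    print(n,W[s].min(0).round(3),W[s].max(0).round(3))
c=im[175:270,205:325];cv2.imwrite("pics/crop.png",cv2.cvtColor(cv2.resize(c,None,fx=6,fy=6,interpolation=cv2.INTER_CUBIC),cv2.COLOR_RGB2BGR))
E
```

```text
big 0.02 0.2 ((0.5045584440231323, 0.03210653364658356), 0.09399565309286118, 2626) [0.505  0.0287 0.1163] 0.19309718231672346
big 0.1 0.125 ((0.505369246006012, 0.025303106755018234), 0.0701787993311882, 1182) [0.5072 0.0284 0.1168] 0.1248701606354814
big 0.165 0.2 ((0.49748748540878296, 0.05809030309319496), 0.056067049503326416, 258) [0.5076 0.0281 0.1858] 0.19309718231672346
small 0.02 0.2 ((0.39804744720458984, -0.18723276257514954), 0.06375199556350708, 1440) [ 0.3986 -0.1802  0.0831] 0.14082737381535504
small 0.1 0.125 ((0.4013642966747284, -0.17164674401283264), 0.053735535591840744, 61) [ 0.3809 -0.1866  0.1088] 0.12098088332767554
[232 226  22   7  57] [244.40350877 229.66666667] [0.4855 0.0863 0.1522] [0.4846 0.0846 0.1508]
[270 234   5   5  15] [271.8 235.8] [0.4676 0.0094 0.129 ] [0.4671 0.009  0.1284]
blue [ 0.5423452  -0.04483897  0.13292296]
w [0.647 0.043 0.039] [0.707 0.101 0.154]
b [ 0.621 -0.09   0.03 ] [ 0.679 -0.034  0.147]
t [ 0.517 -0.123  0.034] [ 0.55  -0.09   0.065]
box [0.326 0.107 0.03 ] [0.505 0.292 0.165]
```

View pics/crop.png

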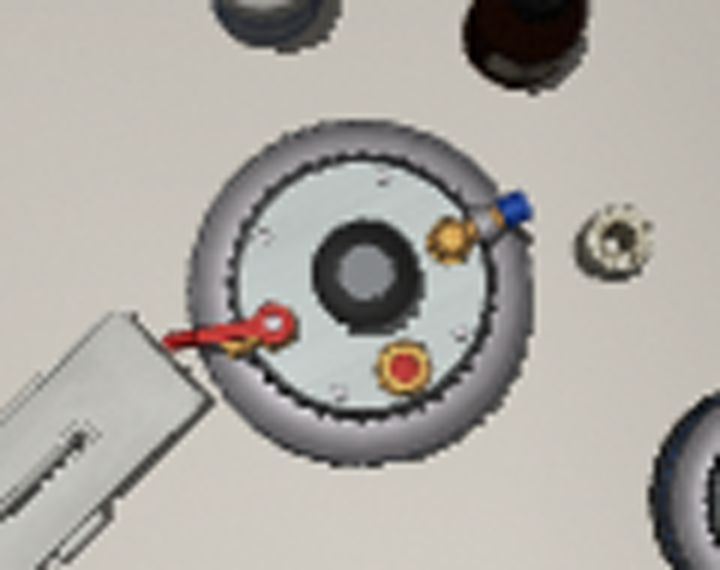

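The crop confirms it. The large can has a lid about 128 mm across at z=0.117, so it is the one meant; the small one's top is only about 0.1 m high. In the crop the lever pivot is at (275,322), the paddle tip at (165,342) and the pin at (404,368). Yaw comes out at about 0.44 and the vent at about 1.3 rad. I'll move to a point behind the paddle with the fingers shut.

Request:
drive_tool:
  deltas:
    - [[255, -0.384, -0.326, 0, 0, 0, -29.3], [255, -0.384, -0.326, 0, 0, 0, -29.3], [255, -0.384, -0.326, 0, 0, 0, -29.3], [255, -0.384, -0.326, 0, 0, 0, -29.3], [255, -0.384, -0.326, 0, 0, 0, -29.3], [255, -0.384, -0.326, 0, 0, 0, -29.3], [255, -0.384, -0.326, 0, 0, 0, -29.3], [255, -0.384, -0.326, 0, 0, 0, -29.3], [255, -0.384, -0.326, 0, 0, 0, -29.3], [255, -0.384, -0.326, 0, 0, 0, -29.3], [255, -0.384, -0.326, 0, 0, 0, -29.3], [255, -0.384, -0.326, 0, 0, 0, -29.3]]

```text
clock: 1.6
tcp_pos: [0.4441, 0.1091, 0.2313]
orientation: [-0.0, -0.088, 0.996, 0.0]
wrist_force: [0.8, 0.3, 0.2]
finger_gap: 0.0001
grip_force: 0.0
```

```bash
cat > look.py <<'E'
import sys
from h import *
s=get_state();print({k:np.round(s[k],4) for k in("clock","joint_pos","tcp_pos","orientation","wrist_force","finger_gap")})
im,d,W=cloud("wrist")
hsv=cv2.cvtColor(im,cv2.COLOR_RGB2HSV)
red=((hsv[...,0]<6)|(hsv[...,0]>174))&(hsv[...,1]>150)&(hsv[...,2]>80)&(W[...,2]>.12)
n,l,st,ce=cv2.connectedComponentsWithStats(red.astype(np.uint8))
for i in range(1,n):
    if st[i,4]>30:
        w=W[l==i];print(st[i],np.nanmedian(w,0).round(4),np.nanmin(w,0).round(4),np.nanmax(w,0).round(4))
k=(W[...,2]>.165)&(W[...,2]<.192)&(hsv[...,2]<90)&(np.hypot(W[...,0]-.5076,W[...,1]-.0281)<.04)
if k.sum()>20:print("knob",cv2.minEnclosingCircle(W[...,:2][k].astype(np.float32)),np.median(W[k],0))
np.savez("wrist",im=im,W=W)
cv2.imwrite(f"pics/{sys.argv[1]}.png",cv2.cvtColor(im,cv2.COLOR_RGB2BGR))
E
python3 look.py w1
```

```text
{'clock': np.float64(1.6), 'joint_pos': array([ 6.4800e-02,  8.5700e-02, -2.3850e-01,  1.2467e+00,  3.0000e-04,
       -1.1140e-01]), 'tcp_pos': array([0.4441, 0.1091, 0.2313]), 'orientation': array([-1.000e-04, -8.800e-02,  9.961e-01,  1.000e-04]), 'wrist_force': array([0.7584, 0.2547, 0.1941]), 'finger_gap': np.float64(0.0001)}
[127 195  15  15 176] [0.4665 0.0095 0.1277] [0.4608 0.0031 0.125 ] [0.4735 0.015  0.1296]
[188 236  54  22 580] [0.4844 0.0795 0.1488] [0.4792 0.0621 0.1426] [0.4974 0.1048 0.1522]
knob ((0.5075156688690186, 0.02741328999400139), 0.02479291521012783) [0.49896055 0.03106044 0.18438064]
```

View pics/w1.png

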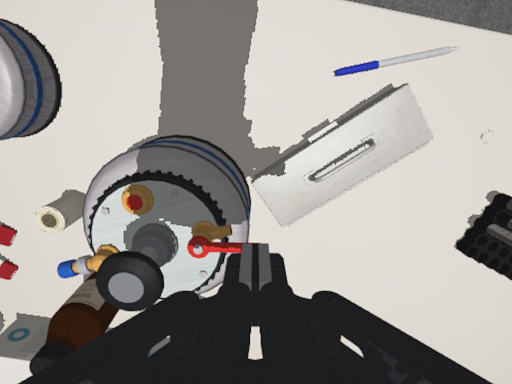

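The wrist view shows the pivot at (198,247), the lever running right to the shut fingertips at (255,250), and the pin at (134,201), well clear. I'll compute the pushing arc in tool axes.

```bash
cat > arc.py <<'E'
import sys
from h import *
from scipy.spatial.transform import Rotation as R
s=get_state();p0=np.array(s["tcp_pos"]);q=s["orientation"];r0=R.from_quat([q[1],q[2],q[3],q[0]])
piv=np.array([.4879,.0701]);off,z=float(sys.argv[1]),.149
for th in map(float,sys.argv[2:]):
    a=np.radians(th);c=piv+.044*np.array([np.cos(a),np.sin(a)])+off*np.array([-np.sin(a),np.cos(a)])
    y=a+np.pi/2
    M=np.array([[np.cos(y),np.sin(y),0],[np.sin(y),-np.cos(y),0],[0,0,-1]]).T.T
    d=r0.inv().apply(np.r_[c,z]-p0);rv=(r0.inv()*R.from_matrix(M)).as_rotvec(degrees=True)
    print(th,c.round(4),d.round(4),rv.round(1))
E
python3 arc.py .014 100 90 80 70 60 50 40 30 25 22
```

```text
100.0 [0.4665 0.111 ] [-0.0223 -0.0019  0.0824] [0.  0.  0.1]
90.0 [0.4739 0.1141] [-0.0301 -0.0002  0.0824] [ 0.   0.  10.1]
80.0 [0.4818 0.1159] [-0.0382  0.0002  0.0824] [ 0.   0.  20.1]
70.0 [0.4898 0.1162] [-0.0461 -0.0009  0.0824] [ 0.  -0.  30.1]
60.0 [0.4978 0.1152] [-0.0538 -0.0033  0.0824] [ 0.  -0.  40.1]
50.0 [0.5055 0.1128] [-0.061  -0.007   0.0824] [ 0.  -0.  50.1]
40.0 [0.5126 0.1091] [-0.0674 -0.0119  0.0824] [ 0.  -0.  60.1]
30.0 [0.519  0.1042] [-0.0728 -0.0178  0.0824] [ 0.  -0.  70.1]
25.0 [0.5219 0.1014] [-0.0751 -0.0211  0.0824] [ 0.  -0.  75.1]
22.0 [0.5235 0.0996] [-0.0764 -0.0232  0.0824] [ 0.  -0.  78.1]
```

Request:
drive_tool:
  deltas:
    - [[255, 0, 0, 0.05, 0, 0, 0], [255, 0, 0, 0.082, 0, 0, 0], [255, 0, 0, 0.082, 0, 0, 0], [255, -0.012, -0.001, 0.082, 0, 0, 0], [255, -0.022, -0.002, 0.082, 0, 0, 0], [255, -0.03, 0, 0.082, 0, 0, 10], [255, -0.038, 0, 0.082, 0, 0, 20], [255, -0.046, -0.001, 0.082, 0, 0, 30], [255, -0.054, -0.003, 0.082, 0, 0, 40], [255, -0.061, -0.007, 0.082, 0, 0, 50], [255, -0.067, -0.012, 0.082, 0, 0, 60], [255, -0.067, -0.012, 0.082, 0, 0, 60]]

```text
clock: 3.15
tcp_pos: [0.5146, 0.1073, 0.1502]
orientation: [0.001, 0.422, 0.906, 0.0]
wrist_force: [-0.3, 0.4, 0.1]
finger_gap: 0.0001
grip_force: 0.0
```

```bash
python3 look.py w2; python3 arc.py .014 40 30 25 22 19 16; python3 - <<'E'
from h import *
im,d,W=cloud("top");c=im[175:270,205:325];cv2.imwrite("pics/t2.png",cv2.cvtColor(np.hstack([cv2.resize(c,(400,300)),cv2.resize(np.load("wrist.npz")["im"],(400,300))]),cv2.COLOR_RGB2BGR))
E
```

```text
{'clock': np.float64(3.15), 'joint_pos': array([ 0.0528,  0.2559, -0.2348,  1.078 ,  0.    ,  0.9251]), 'tcp_pos': array([0.5146, 0.1073, 0.1502]), 'orientation': array([9.000e-04, 4.224e-01, 9.064e-01, 5.000e-04]), 'wrist_force': array([-0.2524,  0.4179,  0.0854]), 'finger_gap': np.float64(0.0001)}
[ 156  258   69   34 1178] [0.494  0.0774 0.1488] [0.4794 0.0612 0.1389] [0.5114 0.1047 0.1817]
[ 89 294  21  18 297] [0.4673 0.0102 0.1276] [0.4607 0.0031 0.1248] [0.4738 0.0157 0.1291]
knob ((0.49932366609573364, 0.05047653988003731), 0.0013961815275251865) [0.49944499 0.04977338 0.17714274]
40.0 [0.5126 0.1091] [ 0.0023 -0.0001  0.0011] [0.1 0.1 0.1]
30.0 [0.519  0.1042] [-0.0056  0.0016  0.0011] [ 0.1  0.1 10.1]
25.0 [0.5219 0.1014] [-0.0096  0.002   0.0011] [ 0.1  0.  15.1]
22.0 [0.5235 0.0996] [-0.012   0.002   0.0011] [ 0.1  0.  18.1]
19.0 [0.5249 0.0977] [-0.0144  0.002   0.0011] [ 0.1  0.  21.1]
16.0 [0.5263 0.0957] [-0.0168  0.0017  0.0011] [ 0.1  0.  24.1]
```

View pics/t2.png

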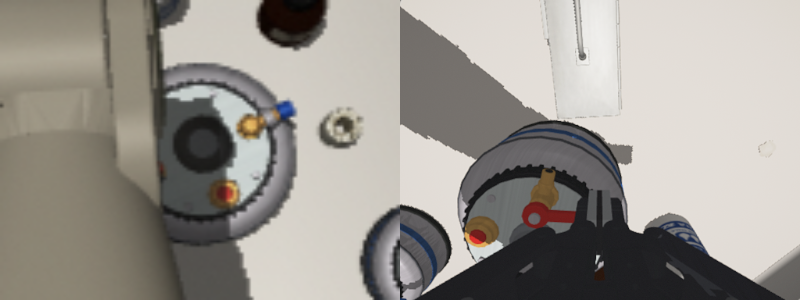

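The wrist panel on the right shows the lever turned with the fingers: pivot at (536,214), lever now pointing at the fingers (575,216) and spout at (545,185). The pin at (478,236) is clear. I'll push on gently to the stop.

Request:
drive_tool:
  deltas:
    - [[255, -0.003, 0.001, 0, 0, 0, 5], [255, -0.006, 0.0015, 0, 0, 0, 10], [255, -0.01, 0.002, 0, 0, 0, 15], [255, -0.012, 0.002, 0, 0, 0, 15], [255, -0.014, 0.002, 0, 0, 0, 15], [255, -0.014, 0.002, 0, 0, 0, 15]]

```text
clock: 4.0
tcp_pos: [0.5219, 0.1002, 0.1497]
orientation: [-0.002, 0.536, 0.844, 0.001]
wrist_force: [-4.6, 7.3, 3.9]
finger_gap: -0.0001
grip_force: 4.7
```

```bash
python3 look.py w3; python3 -c "
from h import *
z=np.load('wrist.npz');im=z['im'];W=z['W'];h=cv2.cvtColor(im,cv2.COLOR_RGB2HSV)
m=((h[...,0]<6)|(h[...,0]>174))&(h[...,1]>150)&(W[...,2]>.14)&(W[...,2]<.17)&(np.hypot(W[...,0]-.4879,W[...,1]-.0701)<.06)
p=W[m][:,:2].astype(np.float32);print(cv2.fitLine(p,cv2.DIST_HUBER,0,.01,.01).ravel())"
```

```text
{'clock': np.float64(4.0), 'joint_pos': array([ 0.0359,  0.2698, -0.2175,  1.0855,  0.0047,  1.1665]), 'tcp_pos': array([0.5219, 0.1002, 0.1497]), 'orientation': array([-0.0021,  0.5357,  0.8444,  0.0014]), 'wrist_force': array([-4.6365,  7.3066,  3.8699]), 'finger_gap': np.float64(-0.0001)}
[ 158  261   66   33 1124] [0.4945 0.0767 0.1489] [0.4798 0.0618 0.1387] [0.5127 0.1013 0.1812]
[110 314  19  14 165] [0.4654 0.0119 0.1276] [0.4608 0.0046 0.1253] [0.4714 0.0166 0.1289]
[0.9585758  0.28483754 0.48821646 0.07425395]
```

The force rose to 8.6 N along the can's +y, well over the 1.2 N needed to turn the lever, so it is at its stop. I'll back off, rise and check.

Request:
drive_tool:
  deltas:
    - [[255, 0.005, 0, 0, 0, 0, 15], [255, 0.012, 0, 0, 0, 0, 15], [255, 0.012, 0, -0.05, 0, 0, 15], [255, 0.012, 0, -0.08, 0, 0, 15], [255, 0.012, 0, -0.08, 0, 0, 15]]

```text
clock: 4.68
tcp_pos: [0.5202, 0.1089, 0.2323]
orientation: [0.002, 0.642, 0.767, 0.002]
wrist_force: [0.3, -0.6, 0.8]
finger_gap: 0.0002
grip_force: 0.0
```

```bash
python3 look.py w4; python3 - <<'E'
from h import *
from scipy.spatial.transform import Rotation as R
s=get_state();q=s["orientation"];r=R.from_quat([q[1],q[2],q[3],q[0]])
print(r.inv().apply(np.array([.5075,.0274,.190])-s["tcp_pos"]).round(4))
z=np.load('wrist.npz');im=z['im'];W=z['W'];h=cv2.cvtColor(im,cv2.COLOR_RGB2HSV)
m=((h[...,0]<6)|(h[...,0]>174))&(h[...,1]>150)&(W[...,2]>.14)&(W[...,2]<.17)&(np.hypot(W[...,0]-.4879,W[...,1]-.0701)<.06)
p=W[m][:,:2].astype(np.float32);print(p.min(0),p.max(0),cv2.fitLine(p,cv2.DIST_HUBER,0,.01,.01).ravel())
E
```

```text
{'clock': np.float64(4.675), 'joint_pos': array([ 5.5500e-02,  2.2330e-01, -7.1700e-02,  1.2698e+00, -3.0000e-04,
        1.4499e+00]), 'tcp_pos': array([0.5202, 0.1089, 0.2323]), 'orientation': array([0.0023, 0.6421, 0.7666, 0.002 ]), 'wrist_force': array([ 0.2802, -0.5829,  0.7593]), 'finger_gap': np.float64(0.0002)}
[197 224  73  29 844] [0.5083 0.0806 0.1492] [0.4801 0.0625 0.1376] [0.5353 0.0943 0.1633]
[174 281  13  11 113] [0.4671 0.0109 0.1277] [0.4617 0.0052 0.1248] [0.4735 0.0156 0.1291]
knob ((0.49593889713287354, 0.04637093096971512), 0.008976270444691181) [0.49655801 0.04766481 0.18118474]
[-0.0781 -0.0259  0.0405]
[0.48014274 0.06246329] [0.5353235  0.09430832] [0.90951556 0.41566992 0.4990803  0.07767046]
```

View pics/w4.png

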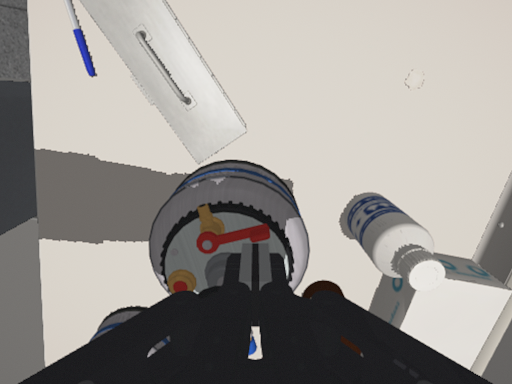

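The lever (hub (207,243), paddle (262,233)) now lies square across the spout (205,215), and its line angle of 0.43 equals the can's yaw, so it is closed. Next I'll go over the knob and press once, ending down to check the depth.

Request:
drive_tool:
  deltas:
    - [[255, -0.04, -0.013, 0, 0, 0, 0], [255, -0.078, -0.026, 0, 0, 0, 0], [255, -0.078, -0.026, 0, 0, 0, 0], [255, -0.078, -0.026, 0.035, 0, 0, 0], [255, -0.078, -0.026, 0.055, 0, 0, 0], [255, -0.078, -0.026, 0.077, 0, 0, 0], [255, -0.078, -0.026, 0.077, 0, 0, 0], [255, -0.078, -0.026, 0.077, 0, 0, 0]]

```text
clock: 5.72
tcp_pos: [0.5072, 0.0279, 0.1566]
orientation: [0.002, 0.642, 0.766, 0.001]
wrist_force: [-9.1, -1.5, 32.5]
finger_gap: 0.0005
grip_force: 15.9
```

Request:
drive_tool:
  deltas:
    - [[255, 0, 0, -0.042, 0, 0, 0], [255, 0, 0, -0.042, 0, 0, 0], [255, 0, 0, -0.02, 0, 0, 0], [255, 0, 0, -0.001, 0, 0, 0], [255, 0, 0, -0.001, 0, 0, 0], [255, 0, 0, -0.042, 0, 0, 0], [255, 0, 0, -0.042, 0, 0, 0], [255, 0, 0, -0.02, 0, 0, 0], [255, 0, 0, -0.001, 0, 0, 0], [255, 0, 0, -0.001, 0, 0, 0], [255, 0, 0, -0.042, 0, 0, 0], [255, 0, 0, -0.042, 0, 0, 0]]

```text
clock: 7.22
tcp_pos: [0.5074, 0.0279, 0.1955]
orientation: [0.001, 0.643, 0.766, 0.001]
wrist_force: [0.1, -0.6, -0.3]
finger_gap: -0.0
grip_force: 0.0
```

```bash
python3 look.py w5
```

```text
{'clock': np.float64(7.225), 'joint_pos': array([-1.0320e-01,  1.9580e-01, -1.9770e-01,  1.1742e+00,  2.0000e-04,
        1.2929e+00]), 'tcp_pos': array([0.5074, 0.0279, 0.1955]), 'orientation': array([0.0013, 0.6427, 0.7661, 0.001 ]), 'wrist_force': array([ 0.0827, -0.6263, -0.3068]), 'finger_gap': np.float64(-0.0)}
[ 222  132   99   40 1430] [0.5059 0.079  0.1492] [0.4799 0.0621 0.12  ] [0.5351 0.0942 0.1637]
[185 220  21  23 362] [0.4679 0.0119 0.1391] [0.4612 0.0032 0.1254] [0.4739 0.0158 0.1418]
knob ((0.5077140927314758, 0.028811058029532433), 0.02433151751756668) [0.50558531 0.03708645 0.17719571]
```

The pin top is at 0.140, so all three strokes counted. Four more follow, one of them spare.

Request:
drive_tool:
  deltas:
    - [[255, 0, 0, 0.022, 0, 0, 0], [255, 0, 0, 0.041, 0, 0, 0], [255, 0, 0, 0.041, 0, 0, 0], [255, 0, 0, 0, 0, 0, 0], [255, 0, 0, 0, 0, 0, 0], [255, 0, 0, 0.022, 0, 0, 0], [255, 0, 0, 0.041, 0, 0, 0], [255, 0, 0, 0.041, 0, 0, 0], [255, 0, 0, 0, 0, 0, 0], [255, 0, 0, 0, 0, 0, 0]]

```text
clock: 8.52
tcp_pos: [0.507, 0.0277, 0.1948]
orientation: [0.001, 0.643, 0.766, 0.001]
wrist_force: [0.0, -0.0, -0.6]
finger_gap: -0.0001
grip_force: 0.0
```

Request:
drive_tool:
  deltas:
    - [[255, 0, 0, 0.022, 0, 0, 0], [255, 0, 0, 0.041, 0, 0, 0], [255, 0, 0, 0.041, 0, 0, 0], [255, 0, 0, 0, 0, 0, 0], [255, 0, 0, 0, 0, 0, 0], [255, 0, 0, 0.022, 0, 0, 0], [255, 0, 0, 0.041, 0, 0, 0], [255, 0, 0, 0.041, 0, 0, 0], [255, 0, 0, 0, 0, 0, 0], [255, 0, 0, -0.04, 0, 0, 0], [255, 0, 0, -0.06, 0, 0, 0], [255, 0, 0, -0.06, 0, 0, 0]]

```text
clock: 10.02
tcp_pos: [0.5061, 0.0277, 0.2527]
orientation: [-0.001, 0.643, 0.766, -0.0]
wrist_force: [0.4, -0.4, -0.9]
finger_gap: -0.0004
grip_force: 0.0
```

```bash
python3 look.py w6; python3 - <<'E'
from h import *
im,d,W=cloud("scene");c=im[150:300,170:370];cv2.imwrite("pics/f.png",cv2.cvtColor(np.hstack([cv2.resize(c,(400,300)),cv2.resize(np.load("wrist.npz")["im"],(400,300))]),cv2.COLOR_RGB2BGR))
E
```

```text
{'clock': np.float64(10.025), 'joint_pos': array([-1.0400e-01,  1.7630e-01, -8.0500e-02,  1.3155e+00,  1.0000e-04,
        1.2931e+00]), 'tcp_pos': array([0.5061, 0.0277, 0.2527]), 'orientation': array([-7.000e-04,  6.431e-01,  7.658e-01, -4.000e-04]), 'wrist_force': array([ 0.4066, -0.3577, -0.9297]), 'finger_gap': np.float64(-0.0004)}
[232 124  76  32 822] [0.5052 0.0787 0.1492] [0.4801 0.0618 0.1329] [0.5354 0.0943 0.1647]
[198 199  18  20 262] [0.4678 0.0118 0.151 ] [0.4605 0.0033 0.1329] [0.4737 0.0157 0.1534]
knob ((0.5077489018440247, 0.02830955758690834), 0.024448499083518982) [0.50743732 0.03061171 0.18442624]
```

View pics/f.png

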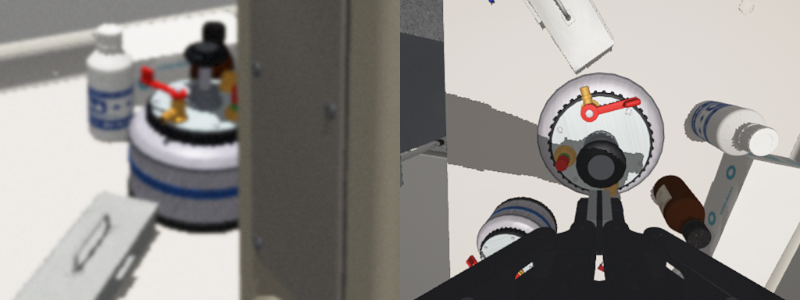

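The wrist panel shows the lever closed ((588,114) to (640,100)), the red pin fully out with its top at 0.151 m ((562,162)), and the knob up at (600,163). The can and its neighbours are in place, and the tool is 65 mm clear.

```bash
python3 -c "
from workcell import *
print(hand_in())"
```

```text
the job is handed in; nothing more can be done
None
```

The job is handed in; the result was not reported back. At the last look the vent lever was closed, the indicator pin was fully out after seven pump strokes, the knob was up, and the can and its neighbours appeared undisturbed.

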